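Push the spent cupel through the hopper flap

TASK

Throw away the spent cupel: with your fingertips, slide it upright along the feed shelf of the steel hopper, against the hanging flap and on through the mouth until it drops down the chute inside. Push it gently, never pinch or lift it; draw your fingers back out of the mouth before the flap comes down on them, and let the flap swing fully shut behind it. Leave the two porcelain cups on the shelf and everything else on the bench where they are.

Things in the scene. Friction and masses are not known exactly. Their poses are not given: they have to be found in the camera images.
- hopper: Sheet-steel waste hopper fixed to the bench: catch box 270 wide (y), 220 deep, 185 high, clear cover; before it a flat feed shelf, top 90 above the bench, x -185 to 0, y +-150, with 10 high edges on its two sides only. Origin: bench level under the mouth's middle, in the plane of the front panel; +x leads into the box (parts are pushed along +x), z up. Lengths in mm in the hopper's frame throughout.
- mouth (a point): Middle of the mouth on the shelf: x 0, z 90; axes as the hopper's. The mouth is 88 wide (y +-44), open from z 90 to the flap's pin at z 158; the strip above it ends at z 185. Two fixed guide strips, 18 high, 3 thick, flare from the mouth's edges (y +-46, x 0) to y +-76 at x -69.
- sill (a point): Middle of the sill's inner edge, x 34, z 90. The shelf runs on level through the mouth to this edge, then breaks off into a 65 degree chute down to the box floor (z 6). The cupel topples down it by itself once its middle is about 5 past the edge, that is when its back is about 11 inside the front panel: the fingertips must reach that far in, under the pin. Axes as the hopper's.
- flap (a joint): Angle of the aluminium flap in the mouth, rad: 0 shut, growing as its lower edge swings into the box, at most 1.55. It hangs from a pin at x 5, z 162; 83 wide, 66 long, 2.5 thick, 40 g. It rides on the cupel's top at about 0.8; a damper lets it fall shut slowly, in 2 to 3 s. Pushing the cupel against it at 40 mm/s takes about 2 N.
- flap_edge (a point): Middle of the flap's lower edge (folded back inwards, smooth outside); with the flap shut it is 12 behind the front panel and 6 above the shelf.
- cupel: The spent cupel: a squat solid cylinder of pale grey-buff magnesia with a shallow stained bowl in its top, 56 across, 32 high, about 190 g. Origin at the middle of its underside, z up. It stands on the feed shelf in front of the mouth, 115 to 140 before the front panel and up to 40 to one side.
- crucible: Bystander on one side of the shelf: white porcelain crucible, 42 across the rim, 24 at the foot, 40 high; origin under its middle.
- capsule: Bystander on the other side of the shelf: low white porcelain dish, 41 across the rim, 30 at the foot, 22 high; origin under its middle.
- tongs: Bystander on the bench: crucible tongs lying flat, 310 long, 10 high; origin at the rivet, at bench level.
- logger: Bystander on the bench: white temperature logger, 75 by 115 by 28 high; origin under its middle.
- brush: Bystander on the bench: small hand brush, 190 long, lying; origin under its middle.
Mind the look-alikes: they are no part of the job. What is shaped like the cupel but blue or orange is not meant.

How it is judged:
By the outcome, as a careful person would: the job done as asked, in the order asked, and still so for the second after the job is handed in, with the robot touching nothing.
It also fails if it takes over 51 s, if anything falls off the work surface, if the arm or the gripper's body presses on something with over 40 N, if the wrist force passes 120 N, or if a joint passes its speed limit or range.

ROBOT

A 6-joint arm with a two-finger parallel gripper is mounted at the origin on the work surface. World frame = base frame: x ahead of the robot, y to its left, z up, the work surface at z = 0. Lengths are in m, angles in rad, forces in N, time in s.
With the tool pointing down it reaches from about 0.425 to 0.95 m from the base axis. Payload 3.5 kg.
Tool frame: the origin (TCP) lies midway between the tips of the shut fingers; the grasp point (between the pads) lies ctrl.grasp_offset behind it (ctrl.grasp_offset is the distance from the TCP to the grasp point, in m); x points along the fingers, y is the direction in which the jaws open and shut, and the axes are right-handed (so a half turn about x gives the same grasp; the last joint's range is limited). The gripper opens to 85 mm and grips with 20 to 120 N. Pads are 22 mm wide; open, the fingers measure 114 mm over their backs; the gripper's body (76 mm by 85 mm) begins 54 mm behind the grasp point. The pads swing forward as they close: fully open they stand 13 mm farther back than shut.
Start: joints at [1.065, 0.286, 1.577, -0, 1.279, -0.15], TCP at [0.235, 0.633, 0.231] pointing down, gripper open.
Joint ranges: [-2.77, 2.77], [-0.9, 2.22], [0.21, 2.48], [-1.53, 4.67], [0.24, 2.81], [-2.84, 2.84]. Speed limits (rad/s): [2.79, 2.79, 3.14, 3.14, 3.14, 3.14].

INTERFACE

Orientations are given as a unit quaternion [x, y, z, w].
In Python, from plant import readout, read_camera, sign_off, ctrl gives the robot as it stands.
- The arm moves only by the tool drive_tool, never from a script. Its argument "steps" is a list of rows, each a list of 5 numbers: the shift along the tool's x, y, z in cm, then the turn about the tool's x in degrees, then the opening, from 0 (shut) to 1 (fully open). A call has 1 to 10 rows; each row shifts and turns the commanded pose from where the row before left it, along the tool's axes as they then stand; what a row does not reach is not made up. A row lasts 1/10 s, in which the tool goes at most 50 mm and 8.59 degrees, less where a joint would pass 70% of its speed; a pose out of reach is approached as far as the arm can. A call is refused whole if a number of a shift passes 5 or a number of a turn 8.59, either way. A call with a gripper value outside its range is refused whole. The fingers move at their own pace and stop on an object; "force" is the grip in N (left out, the last holds). Time passes only in rows, so rows that do not move let the fingers close. It gives the time, the measured TCP pose, the force and the opening at its end, in the units of the state.
- readout.get_state(): the state, without advancing time (a new reading comes with each control period).
- read_camera(name): name is "side" or "top" or "wrist"; returns a dict with "frame" (400x640x3 uint8, red, green, blue), "vertical_fov" (degrees; the focal length in pixels is half the picture's height over the tangent of half this angle, whatever the lens; pixels are square), "cx", "cy" (the principal point, pixels), "eye" and "orientation" of the camera in the world. Camera axes: x right, y up, looking along -z (the intrinsics and any distortion apply to the point x, -y, -z); pixel columns grow to the right and rows downward; lengths in m; the calibration is good to about 2 mm. The wrist camera is an equidistant fisheye: a pixel r from the principal point sees the ray r / f radians off the axis. A picture is of the moment at which its call begins. There is no depth.
- sign_off(): hands the job in, once; it reports no verdict.
The state is a dict: "time": time; "qpos": joint angles; "dq": joint speeds; "joint_efforts": joint torques, N m; "eef_pos": TCP position; "tcp_rot": TCP orientation; "contact_force": force on the tool from outside, world axes, zero at the start; "wrist_torque": the same for the moment, N m; "opening": opening from 0.0 (shut) to 1.0 (fully open).
Only numpy, scipy, OpenCV 4.12 (cv2) and the standard library are available. Lean on these libraries where they do the work, as an engineer would, in place of code of your own. Each camera call takes 0.05 s, during which the arm holds its last target. There are 200 camera calls.

## Working session

There is one attempt and no reset: what is moved stays moved. The work goes in short steps, Python scripts to look and compute and a tool call to move; the robot and the scene stay as the last step left them, time stands still between calls to the robot, and variables do not carry over. Pictures are saved under pics/ and viewed, about 8 in all and at most 12, crops included, and the job is handed in when it is done.

Besides the shell and the picture viewer there is one more tool, called after "Request:" as name(argument=value, ...) on one line, values as JSON. drive_tool: Moves the arm, as the interface text tells. Its arguments: {"type":"object","properties":{"steps":{"type":"array","items":{"type":"array","items":{"type":"number"}}},"force":{"type":"number"}},"required":["steps"]}

```bash
mkdir -p pics; ls; python3 - <<'E'
from plant import readout, read_camera, ctrl
import cv2,numpy as np,pickle
s=readout.get_state(); print(s); print(ctrl.grasp_offset)
d={n:read_camera(n) for n in("side","top","wrist")}
pickle.dump(d,open("cams0.pkl","wb"))
for n,c in d.items():
    print(n,{k:v for k,v in c.items() if k!='frame'}); cv2.imwrite(f"pics/{n}0.png",c['frame'][...,::-1])
E
```

```text
pics
{'time': 0.0, 'qpos': array([ 1.06499572e+00,  2.87186892e-01,  1.57818978e+00,  2.14934110e-05,
        1.27859957e+00, -1.50000306e-01]), 'dq': array([ 0.00052298, -0.00147371, -0.00096358, -0.00173161,  0.00018681,
       -0.00092549]), 'joint_efforts': array([-6.57736236e-04, -4.05970001e+01, -2.92629898e+01, -1.31443780e-04,
        5.70871387e-03, -7.68139046e-06]), 'eef_pos': array([0.23477326, 0.63214997, 0.22992611]), 'tcp_rot': array([ 0.12433851,  0.69622425, -0.12592947,  0.69566766]), 'contact_force': array([-0.30148514, -0.25204955,  0.4709746 ]), 'wrist_torque': array([-0.04420001,  0.04381502, -0.02624433]), 'opening': 1.0003477310284652}
0.0187
side {'vertical_fov': 48.957723013824555, 'cx': 317.2952050903884, 'cy': 194.0684728409631, 'eye': array([0.3459678, 0.7161564, 0.844742 ]), 'orientation': array([-0.05315665,  0.42864391,  0.89765524, -0.08748622])}
top {'vertical_fov': 46.4401613143481, 'cx': 324.4812918574308, 'cy': 199.67647106444653, 'eye': array([ 0.31946201, -0.17989742,  1.11883469]), 'orientation': array([-0.07118753,  0.077508  ,  0.73644468, -0.66826198])}
wrist {'vertical_fov': 65.70646984690485, 'cx': 321.2534227308431, 'cy': 195.78000397282935, 'eye': array([0.16778204, 0.65718601, 0.3723807 ]), 'orientation': array([-0.11724078, -0.080152  ,  0.56516635,  0.8126606 ])}
```

View pics/side0.png

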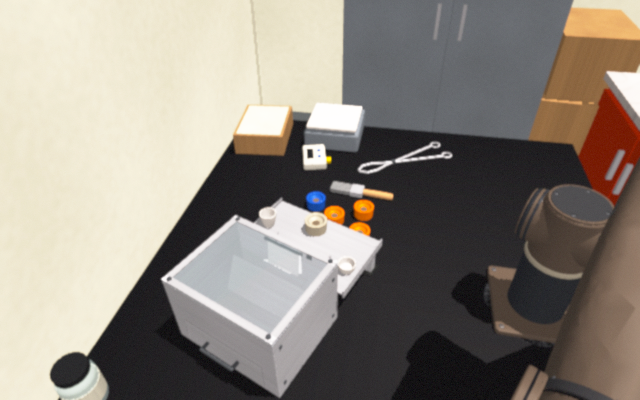

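View pics/top0.png

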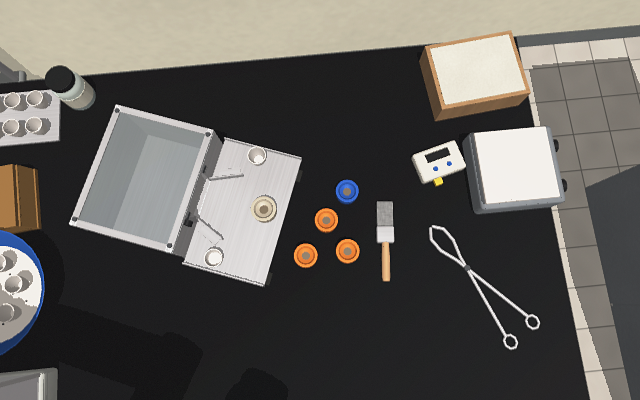

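Top view: the cupel (buff, stained bowl) is at about (264,209) on the shelf. The orange pieces at (326,220), (347,251) and (306,255) and the blue one at (347,191) stand on the bench and are the wrong colour. The crucible is at (257,156) and the capsule at (214,257). I'll confirm in an enlarged crop and measure.

```bash
cat > h.py <<'E'
import numpy as np,cv2
from scipy.spatial.transform import Rotation as R
def ray(c,u,v):
    f=200/np.tan(np.radians(c['vertical_fov'])/2)
    d=np.array([(u-c['cx'])/f,-(v-c['cy'])/f,-1.]); 
    return c['eye'],R.from_quat(c['orientation']).apply(d)
def onz(c,u,v,z):
    e,d=ray(c,u,v); return e+d*(z-e[2])/d[2]
def proj(c,p):
    f=200/np.tan(np.radians(c['vertical_fov'])/2)
    q=R.from_quat(c['orientation']).inv().apply(np.array(p)-c['eye'])
    return c['cx']+f*q[0]/-q[2], c['cy']-f*q[1]/-q[2]
def tri(c1,p1,c2,p2):
    e1,d1=ray(c1,*p1);e2,d2=ray(c2,*p2);d1/=np.linalg.norm(d1);d2/=np.linalg.norm(d2)
    t=np.linalg.lstsq(np.c_[d1,-d2],e2-e1,rcond=None)[0]
    a,b=e1+t[0]*d1,e2+t[1]*d2; return (a+b)/2,np.linalg.norm(a-b)
E
python3 - <<'E'
import pickle;from h import *
d=pickle.load(open("cams0.pkl","rb"));t=d['top'];s=d['side']
print("robot base px top",proj(t,[0,0,0]),"TCP",proj(t,[.235,.633,.21]))
for n,p,z in [("cupel",(264,208.5),.122),("shelf c1",(301,157),.1),("shelf c2",(265,285),.1),("scr",(117,106),.185),("scr",(210,133),.185),("scr",(170,246),.185),("scr",(74,224),.185)]:
    print(n,onz(t,*p,z).round(4))
print("tri",tri(t,(264,208.5),s,(316,221)))
a=cv2.resize(t['frame'][120:300,170:310],None,fx=4,fy=4,interpolation=2)[:600]
a=cv2.resize(t['frame'][130:295,165:310],None,fx=3.6,fy=3.6,interpolation=2)
b=cv2.resize(s['frame'][190:300,220:390],None,fx=1.6*1.0,fy=1.6,interpolation=2)
o=np.zeros((600,800,3),np.uint8);o[:a.shape[0],:a.shape[1]]=a
o[:b.shape[0],525:525+b.shape[1]]=b[:,:275]
w=d['wrist']['frame'];w2=cv2.resize(w,(275,172));o[300:472,525:800]=w2
cv2.imwrite("pics/crop1.png",o[...,::-1])
E
```

```text
robot base px top (np.float64(257.6763969649355), np.float64(455.58978737204654)) TCP (np.float64(-111.26363358378097), np.float64(390.10652460206154))
cupel [ 0.5252 -0.0663  0.122 ]
shelf c1 [ 0.6409 -0.1561  0.1   ]
shelf c2 [ 0.3622 -0.0542  0.1   ]
scr [0.7658 0.2244 0.185 ]
scr [0.6855 0.0289 0.185 ]
scr [0.454  0.1197 0.185 ]
scr [0.5176 0.3122 0.185 ]
tri (array([ 0.52648173, -0.06540484,  0.11437966]), np.float64(0.0005025463841680869))
```

View pics/crop1.png

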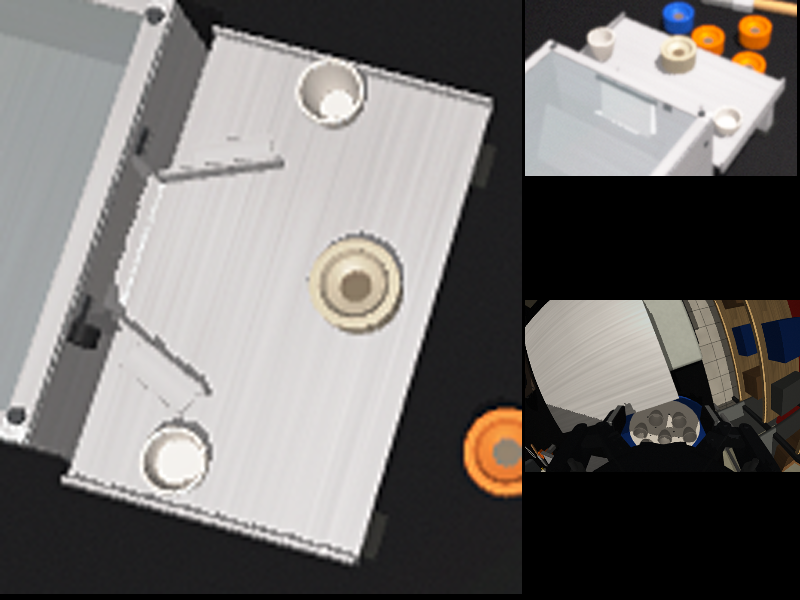

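The crop confirms the target: the buff cupel on the shelf, centre at about crop (355,284). The guides and flap also show clearly. Next I'll fit the hopper frame and triangulate heights.

```bash
python3 - <<'E'
import pickle;from h import *
d=pickle.load(open("cams0.pkl","rb"));t=d['top'];s=d['side']
def P(c,z):return onz(t,165+c[0]/3.6-.36,130+c[1]/3.6-.36,z)[:2]
c1,c2=P((492,100),.1),P((357,562),.1); 
g=[P(p,.108) for p in((160,178),(110,305),(282,160),(210,391))]
yh=(c2-c1)/np.linalg.norm(c2-c1)
ge=(g[3]-g[2]);print("width",np.linalg.norm(c2-c1),"guide out span",np.linalg.norm(ge),np.degrees(np.arctan2(yh[1],yh[0]))-90,np.degrees(np.arctan2(ge[1],ge[0]))-90)
xh=np.array([yh[1],-yh[0]])
o1=(c1+c2)/2+.185*xh; o2=(g[2]+g[3])/2+.069*xh; print("origin est",o1,o2, (g[0]+g[1])/2)
o=(o1+o2)/2
H=lambda p:np.round([(p[:2]-o)@xh*1e3,(p[:2]-o)@yh*1e3],1)
# masks
def blob(c,roi,f):
    x0,y0,x1,y1=roi;im=c['frame'][y0:y1,x0:x1].astype(int);m=f(im).astype(np.uint8)
    n,l,st,ce=cv2.connectedComponentsWithStats(m);i=1+np.argmax(st[1:,4]);
    q=cv2.findContours((l==i).astype(np.uint8),0,2)[0][0];(e,ax,_)=cv2.fitEllipse(cv2.convexHull(q))
    return np.array(e)+[x0,y0],ax,st[i]
buff=lambda i:(i[...,0]-i[...,2]>22)
bt=blob(t,(245,188,285,230),buff);bs=blob(s,(298,208,332,240),buff)
print("blob",bt,bs)
p,e=tri(t,bt[0],s,bs[0]);print("tri cupel",p,e,H(p), H(onz(t,*bt[0],.113)),H(onz(s,*bs[0],.11)))
for n,z,c in(("crucible rim",.13,(331,92)),("capsule rim",.112,(175,457))):print(n,H(P(c,z)))
print("shelf corners",H(c1),H(c2),"guides",[H(q) for q in g])
for q in((117,106),(210,133),(170,246),(74,224)):print("scr",H(onz(t,*q,.185)))
print(o,xh)
r=R.from_quat([0.12433851,0.69622425,-0.12592947,0.69566766]).as_matrix();print(r.round(3))
cv2.imwrite("pics/w1.png",d['wrist']['frame'][...,::-1])
print(R.from_quat(d['wrist']['orientation']).as_matrix().round(2))
E
```

```text
width 0.29805979374568425 guide out span 0.14968615595421794 69.34921684838221 69.6240939990731
origin est [0.5655968 0.0690077] [0.56531376 0.06745575] [0.56828052 0.07012095]
blob (array([263.17394829, 208.89593506]), (25.170330047607422, 25.93454933166504), array([  6,   8,  25,  26, 514], dtype=int32)) (array([318.53247452, 220.88898087]), (24.30341911315918, 32.61272048950195), array([  7,   0,  27,  28, 530], dtype=int32))
tri cupel [ 0.5224018  -0.06404008  0.11755408] 0.0058324593941875376 [-139.    -6.4] [-136.9   -9.8] [-146.4   -7.9]
crucible rim [ -91.2 -119.5]
capsule rim [-63.  118.2]
shelf corners [-184.2 -148.9] [-184.2  149.2] guides [array([  0.4, -44.2]), array([ 5.1, 40.2]), array([-69.4, -75. ]), array([-70.1,  74.7])]
scr [ 216.8 -132.4]
scr [   5.5 -126.2]
scr [  8.8 122.5]
scr [211.4 130.8]
[0.56545528 0.06823173] [0.35267117 0.93574732]
[[-0.001  0.348  0.937]
 [-0.002  0.937 -0.348]
 [-1.    -0.002 -0.   ]]
[[ 0.35 -0.9  -0.26]
 [ 0.94  0.33  0.1 ]
 [-0.   -0.28  0.96]]
```

View pics/w1.png

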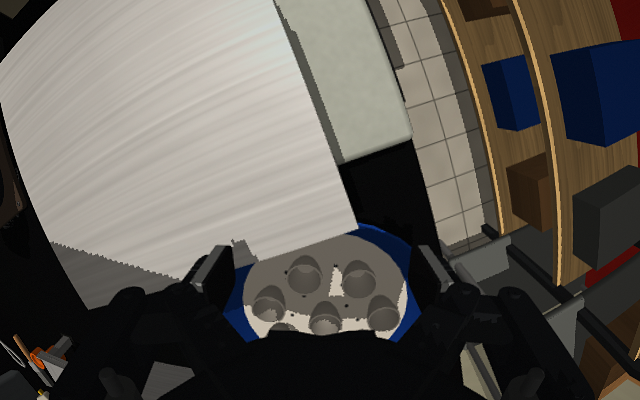

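The jaws already open along the hopper's x axis. A straight-down tool can't get its tips 11 mm in under the pin, because the body and knuckles would foul the strip. The fingers therefore need to tilt about 35° forward. The start azimuth (about 69.6°) equals the push direction, so I'll rise there, away from everything, and see how the arm behaves at its reach limit.

Request:
drive_tool(steps=[[-5,0,0,0,0.3],[-5,0,0,0,0.3],[-5,0,0,0,0.3],[-5,0,0,0,0.3],[-5,0,0,0,0.3],[-5,0,0,0,0.3],[-5,0,0,0,0.3],[-5,0,0,0,0.3]], force=20)

```text
time: 0.95
eef_pos: [0.2348, 0.6322, 0.6332]
tcp_rot: [0.125, 0.696, -0.125, 0.696]
contact_force: [1.0, 1.1, -0.2]
opening: 0.294
```

Request:
drive_tool(steps=[[-3,4,0,0,0.3],[-3,4,0,0,0.3],[-3,4,0,0,0.3],[-3,4,0,0,0.3]])

```text
time: 1.35
eef_pos: [0.266, 0.7107, 0.6663]
tcp_rot: [0.132, 0.696, -0.119, 0.696]
contact_force: [1.5, 2.9, -4.0]
opening: 0.299
```

```bash
python3 -c "
from plant import readout
s=readout.get_state();print(s['qpos'].round(3),s['eef_pos'],s['tcp_rot'])"
```

```text
[ 1.077  0.689  0.224  0.007  2.211 -0.133] [0.26600789 0.71068241 0.66628322] [ 0.13169028  0.69585835 -0.11890491  0.69591698]
```

Request:
drive_tool(steps=[[0,4,0,0,0.3],[0,4,0,0,0.3],[0,4,0,0,0.3],[0,4,0,0,0.3]])

```text
time: 1.75
eef_pos: [0.2874, 0.7719, 0.618]
tcp_rot: [0.162, 0.688, -0.088, 0.702]
contact_force: [-0.6, -0.1, 1.1]
opening: 0.302
```

```bash
python3 -c "
from plant import readout
s=readout.get_state();print(s['qpos'].round(3),s['eef_pos'],s['tcp_rot'])
from scipy.spatial.transform import Rotation as R
print(R.from_quat(s['tcp_rot']).as_matrix().round(3))"
```

```text
[ 1.088  0.763  0.21   0.015  2.063 -0.12 ] [0.28736494 0.77191296 0.61797913] [ 0.16187384  0.68808309 -0.08801551  0.70184884]
[[ 0.038  0.346  0.937]
 [ 0.099  0.932 -0.348]
 [-0.994  0.106  0.001]]
```

The reach limit tilts the fingers outward in the wanted direction (6° so far), and the tilt persists. I'll continue.

Request:
drive_tool(steps=[[-2,4.5,0,0,0.3],[-2,4.5,0,0,0.3],[-2,4.5,0,0,0.3],[-2,4.5,0,0,0.3],[-2,4.5,0,0,0.3],[-2,4.5,0,0,0.3]])

```text
time: 2.35
eef_pos: [0.3015, 0.81, 0.6191]
tcp_rot: [0.213, 0.674, -0.036, 0.706]
contact_force: [-0.3, -0.3, 0.1]
opening: 0.295
```

```bash
cat > st.py <<'E'
from plant import readout
from h import *
s=readout.get_state();r=R.from_quat(s['tcp_rot']).as_matrix()
print(s['time'],s['qpos'].round(3),s['eef_pos'].round(4),s['contact_force'].round(1),s['opening'])
o=np.array([.56545,.06823,0]);X=np.array([.35267,.93575,0]);Y=np.array([-X[1],X[0],0]);M=np.array([X,Y,[0,0,1]])
print("hopper tcp",(M@(s['eef_pos']-o)*1e3).round(1));print("tool axes (cols) in hopper\n",(M@r).round(3),"tilt",np.degrees(np.arctan2((M@r)[0,0],-(M@r)[2,0])))
E
python3 st.py
```

```text
2.35 [ 1.088  0.77   0.21   0.033  1.909 -0.112] [0.3015 0.81   0.6191] [-0.3 -0.3  0.1] 0.2951339552210528
hopper tcp [601.1 508.6 619.1]
tool axes (cols) in hopper
 [[ 0.252  0.968  0.005]
 [ 0.001  0.005 -1.   ]
 [-0.968  0.252  0.   ]] tilt 14.595850035213964
```

Request:
drive_tool(steps=[[-2,4.5,0,0,0.3],[-2,4.5,0,0,0.3],[-2,4.5,0,0,0.3],[-2,4.5,0,0,0.3],[-2,4.5,0,0,0.3],[-2,4.5,0,0,0.3],[-2,4.5,0,0,0.3],[-2,4.5,0,0,0.3],[-2,4.5,0,0,0.3],[-2,4.5,0,0,0.3]])

```text
time: 3.35
eef_pos: [0.3075, 0.8266, 0.6953]
tcp_rot: [0.299, 0.641, 0.057, 0.705]
contact_force: [-0.7, -0.5, -0.2]
opening: 0.305
```

```bash
python3 st.py
```

```text
3.35 [ 1.081  0.702  0.211  0.066  1.715 -0.107] [0.3075 0.8266 0.6953] [-0.7 -0.5 -0.2] 0.30492762522744804
hopper tcp [618.7 508.9 695.3]
tool axes (cols) in hopper
 [[ 0.494  0.869  0.005]
 [ 0.002  0.004 -1.   ]
 [-0.869  0.494  0.   ]] tilt 29.634126410332247
```

Request:
drive_tool(steps=[[-2,4.5,0,0,0.3],[-2,4.5,0,0,0.3],[-2,4.5,0,0,0.3],[-2,4.5,0,0,0.3],[-2,4.5,0,0,0.3],[-2,4.5,0,0,0.3],[-2,4.5,0,0,0.3]])

```text
time: 4.05
eef_pos: [0.2988, 0.8037, 0.786]
tcp_rot: [0.357, 0.61, 0.122, 0.697]
contact_force: [-0.4, -0.4, 0.7]
opening: 0.302
```

Request:
drive_tool(steps=[[0,-5,0,0,0.3],[0,-5,0,0,0.3],[0,-5,0,8,0.3],[0,-5,0,8,0.3]])

```text
time: 4.45
eef_pos: [0.2555, 0.7003, 0.6937]
tcp_rot: [0.446, 0.621, 0.04, 0.643]
contact_force: [-0.4, 1.0, 1.1]
opening: 0.299
```

```bash
python3 st.py
```

```text
4.45 [1.049 0.09  1.084 0.111 1.274 0.107] [0.2555 0.7003 0.6937] [-0.4  1.   1.1] 0.2987948971167333
hopper tcp [482.1 512.9 693.7]
tool axes (cols) in hopper
 [[ 0.646  0.737 -0.197]
 [ 0.002 -0.26  -0.966]
 [-0.763  0.623 -0.17 ]] tilt 40.24939085263595
```

Request:
drive_tool(steps=[[0,0,0,8.3,0.2],[0,0,0,8.3,0.2],[0,0,0,8.3,0.2],[0,0,0,8.3,0.2],[0,0,0,8.3,0.2],[0,0,0,8.3,0.2],[0,0,0,8.3,0.2],[0,0,0,8.3,0.2],[0,0,0,8.4,0.2],[0,0,0,0,0.2]])

```text
time: 5.45
eef_pos: [0.2554, 0.7016, 0.6949]
tcp_rot: [0.744, 0.519, -0.345, 0.242]
contact_force: [0.1, -0.3, 0.1]
opening: 0.202
```

```bash
cat >> st.py <<'E'
import sys
if len(sys.argv)>1:
    tgt=np.array(list(map(float,sys.argv[1:4])))
    print("tool delta cm",((M@r).T@(tgt-(M@(s['eef_pos']-o)*1e3))/10).round(2))
E
python3 st.py -230 -8 400
```

```text
5.45 [1.05  0.094 1.076 0.111 1.278 1.407] [0.2554 0.7016 0.6949] [ 0.1 -0.3  0.1] 0.20202587005573075
hopper tcp [483.3 513.5 694.9]
tool axes (cols) in hopper
 [[ 0.645  0.009 -0.764]
 [ 0.003 -1.    -0.009]
 [-0.764  0.003 -0.645]] tilt 40.17475094294291
tool delta cm [-23.66  51.43  73.98]
```

Request:
drive_tool(steps=[[-1.2,2.6,3.7,0,0.2],[-1.2,2.6,3.7,0,0.2],[-1.2,2.6,3.7,0,0.2],[-1.2,2.6,3.7,0,0.2],[-1.2,2.6,3.7,0,0.2],[-1.2,2.6,3.7,0,0.2],[-1.2,2.6,3.7,0,0.2],[-1.2,2.6,3.7,0,0.2],[-1.2,2.6,3.7,0,0.2],[-1.2,2.6,3.7,0,0.2]])

```text
time: 6.45
eef_pos: [0.3755, 0.2724, 0.5484]
tcp_rot: [0.744, 0.519, -0.343, 0.245]
contact_force: [0.0, 0.8, -0.6]
opening: 0.199
```

```bash
python3 st.py -230 -8 400
```

```text
6.45 [ 0.065 -0.555  1.875  0.631  1.504  0.471] [0.3755 0.2724 0.5484] [ 0.   0.8 -0.6] 0.19900793168312578
hopper tcp [124.  249.8 548.4]
tool axes (cols) in hopper
 [[ 0.645  0.012 -0.764]
 [ 0.002 -1.    -0.014]
 [-0.764  0.008 -0.645]] tilt 40.178834613444415
tool delta cm [-11.54  25.25  36.98]
```

Request:
drive_tool(steps=[[-1.2,2.5,3.7,0,0.2],[-1.2,2.5,3.7,0,0.2],[-1.2,2.5,3.7,0,0.2],[-1.2,2.5,3.7,0,0.2],[-1.2,2.5,3.7,0,0.2]])

```text
time: 6.95
eef_pos: [0.4313, 0.0598, 0.4754]
tcp_rot: [0.744, 0.518, -0.344, 0.245]
contact_force: [0.9, 1.1, 0.3]
opening: 0.199
```

```bash
python3 st.py -230 -8 400
```

```text
6.95 [-0.502 -0.468  1.95   0.702  1.73  -0.063] [0.4313 0.0598 0.4754] [0.9 1.1 0.3] 0.19941083153900652
hopper tcp [-55.2 122.5 475.4]
tool axes (cols) in hopper
 [[ 0.644  0.01  -0.765]
 [ 0.    -1.    -0.013]
 [-0.765  0.008 -0.644]] tilt 40.09821838652955
tool delta cm [-5.49 12.82 18.4 ]
```

Good. On to above and behind the shelf's front.

Request:
drive_tool(steps=[[-1.1,2.6,3.7,0,0.2],[-1.1,2.6,3.7,0,0.2],[-1.1,2.6,3.7,0,0.2],[-1.1,2.6,3.7,0,0.2],[-1.1,2.4,3.6,0,0.2],[0,0,0,0,0.2]])

```text
time: 7.55
eef_pos: [0.4914, -0.1517, 0.3954]
tcp_rot: [0.744, 0.518, -0.346, 0.24]
contact_force: [-0.6, 1.0, -0.3]
opening: 0.201
```

```bash
python3 st.py -200 -8 180; python3 - <<'E'
from plant import read_camera
import cv2,pickle
d={n:read_camera(n) for n in("side","top","wrist")}
pickle.dump(d,open("cams1.pkl","wb"))
import numpy as np
o=np.zeros((600,800,3),np.uint8)
o[:360,:640]=cv2.resize(d['wrist']['frame'],None,fx=1,fy=.9) 
o[360:600,:384]=cv2.resize(d['top']['frame'],(384,240));o[360:600,400:784]=cv2.resize(d['side']['frame'],(384,240))
cv2.imwrite("pics/v2.png",o[...,::-1])
E
```

```text
7.55 [-0.798 -0.1    1.802  0.633  1.747 -0.428] [ 0.4914 -0.1517  0.3954] [-0.6  1.  -0.3] 0.20101462515374854
hopper tcp [-231.9   -8.3  395.4]
tool axes (cols) in hopper
 [[ 0.645  0.006 -0.764]
 [ 0.004 -1.    -0.004]
 [-0.764 -0.001 -0.645]] tilt 40.15237188603804
tool delta cm [1.852e+01 1.000e-02 1.145e+01]
```

View pics/v2.png

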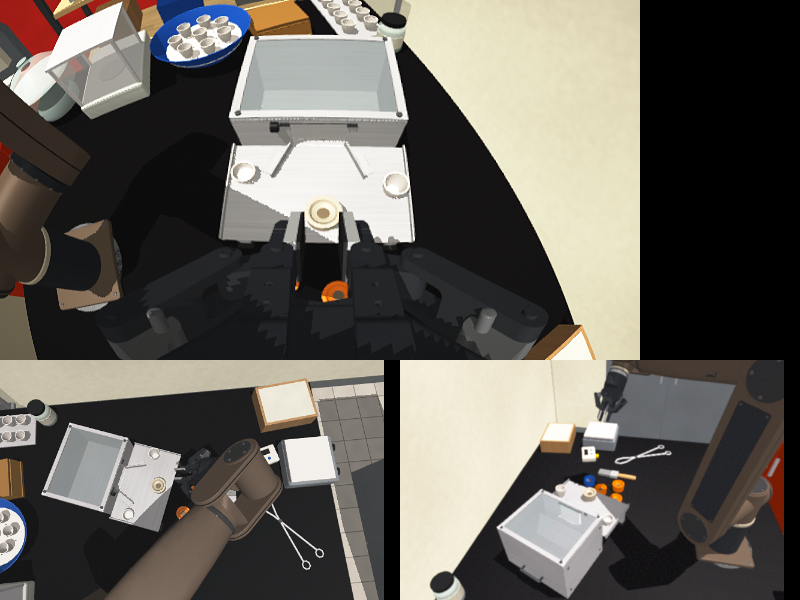

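The wrist view shows the hopper square on, the cupel at about (323,235) in full-frame pixels, and both cups clear. I'll take bearings from it for a third fix.

```bash
cat >> h.py <<'E'
def wray(c,u,v):
    f=200/np.tan(np.radians(c['vertical_fov'])/2)
    x,y=u-c['cx'],v-c['cy'];rr=np.hypot(x,y);th=rr/f
    d=np.array([x/rr*np.sin(th),-y/rr*np.sin(th),-np.cos(th)])
    return c['eye'],R.from_quat(c['orientation']).apply(d)
_o=np.array([.56545,.06823,0]);_X=np.array([.35267,.93575,0]);HM=np.array([_X,[-_X[1],_X[0],0],[0,0,1]])
def hop(p): return (HM@(np.asarray(p)-_o)*1e3).round(1)
def wz(c,u,v,z):
    e,d=wray(c,u,v);return hop(e+d*(z-e[2])/d[2])
E
python3 - <<'E'
import pickle;from h import *
d=pickle.load(open("cams1.pkl","rb"));w=d['wrist']
im=w['frame'][205:260,295:350].astype(int);m=((im[...,0]-im[...,2])>25).astype(np.uint8)
n,l,st,ce=cv2.connectedComponentsWithStats(m);i=1+np.argmax(st[1:,4]);print(st[i]+[295,205,0,0,0])
x0,y0,ww,hh,_=st[i];u=295+x0+ww/2
print("cupel y, top rear?/front rim:",wz(w,u,205+y0,.122), wz(w,u,205+y0+hh,.095),"L/R",wz(w,295+x0,205+y0+11,.122),wz(w,295+x0+ww,205+y0+11,.122))
for n,q,z in(("guideL out",(273,177/.9),.108),("guideR out",(371,178/.9),.108),("corner L",(220,239/.9),.1),("corner R",(413,242/.9),.1),("scrFL",(236,113/.9),.185),("scrFR",(402,115/.9),.185)):
    print(n,wz(w,*q,z))
cv2.imwrite("pics/v3.png",cv2.resize(w['frame'][130:280,210:425],None,fx=3.7,fy=3.7,interpolation=2)[...,::-1])
E
```

```text
[305 217  38  40 901]
cupel y, top rear?/front rim: [-110.2  -10.7  122. ] [-164.8  -11.4   95. ] L/R [-127.7   17.   122. ] [-127.2  -38.7  122. ]
guideL out [-72.1  70.  108. ]
guideR out [-72.3 -85.1 108. ]
corner L [-184.4  147.3  100. ]
corner R [-186.  -146.7  100. ]
scrFL [ 11.2 123.9 185. ]
scrFR [   9.6 -127.1  185. ]
```

View pics/v3.png

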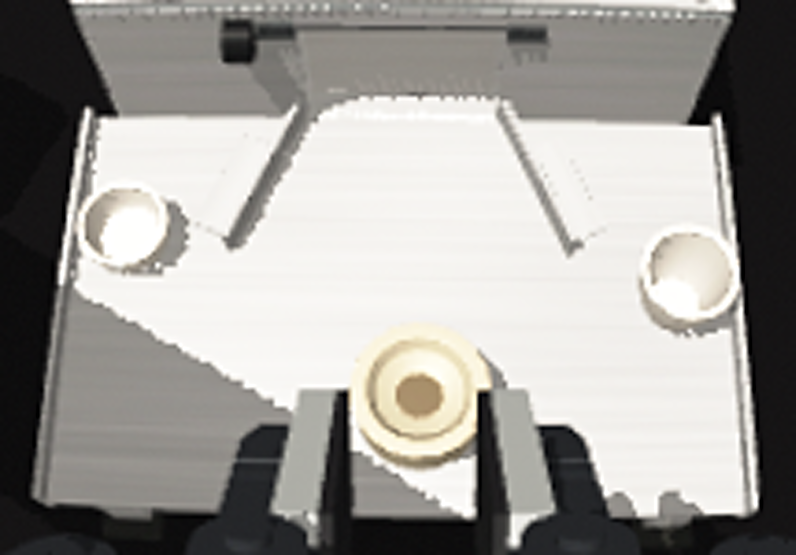

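Request:
drive_tool(steps=[[3,0,2.1,0,0.2],[3,0,2.1,0,0.2],[3,0,2.1,0,0.2],[3,0,2.1,0,0.2],[3,0,2.1,0,0.2],[3,0.1,2.1,0,0.2],[3,0.1,2.1,0,0.2],[0,0,0,0,0.2],[0,0,0,0,0.2]])

```text
time: 8.6
eef_pos: [0.502, -0.1267, 0.1457]
tcp_rot: [0.744, 0.519, -0.344, 0.244]
contact_force: [0.3, 0.2, -0.8]
opening: 0.197
```

```bash
python3 st.py -205 -10 101;python3 - <<'E'
from plant import read_camera
import cv2
import numpy as np
a=cv2.resize(read_camera("wrist")['frame'][100:340,120:520],(800,480));cv2.imwrite("pics/v4.png",a[...,::-1])
E
```

```text
8.6 [-0.749  0.129  2.049  0.658  1.336 -0.683] [ 0.502  -0.1267  0.1457] [ 0.3  0.2 -0.8] 0.19663546070967294
hopper tcp [-204.8   -9.4  145.7]
tool axes (cols) in hopper
 [[ 0.644  0.01  -0.765]
 [ 0.003 -1.    -0.011]
 [-0.765  0.005 -0.644]] tilt 40.11144509559488
tool delta cm [3.4  0.04 2.9 ]
```

View pics/v4.png

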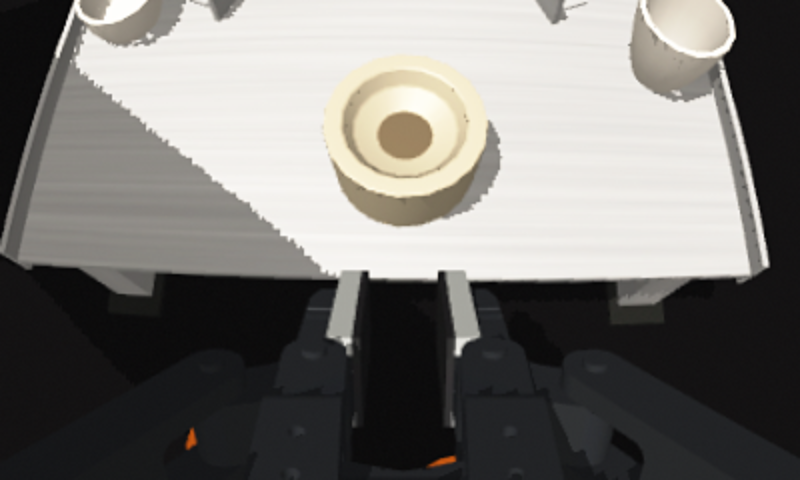

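The fingers are centred on the cupel at view x≈405. I'll lower to the shelf and close up to the cupel.

Request:
drive_tool(steps=[[1.7,0,1.45,0,0.2],[1.7,0,1.45,0,0.2],[0,0,0,0,0.2],[0.5,0,-0.6,0,0.2],[0.5,0,-0.6,0,0.2],[0.5,0,-0.6,0,0.2],[0,0,0,0,0.2]])

```text
time: 9.35
eef_pos: [0.5101, -0.1048, 0.1005]
tcp_rot: [0.743, 0.519, -0.345, 0.244]
contact_force: [0.1, -0.1, -0.1]
opening: 0.198
```

```bash
python3 st.py -130 -5 99
```

```text
9.35 [-0.707  0.195  2.074  0.693  1.243 -0.715] [ 0.5101 -0.1048  0.1005] [ 0.1 -0.1 -0.1] 0.197550978999668
hopper tcp [-181.4   -9.3  100.5]
tool axes (cols) in hopper
 [[ 0.644  0.01  -0.765]
 [ 0.003 -1.    -0.011]
 [-0.765  0.004 -0.644]] tilt 40.082929108736074
tool delta cm [ 3.42 -0.37 -3.84]
```

Request:
drive_tool(steps=[[0.33,0,-0.38,0,0.2],[0.33,0,-0.38,0,0.2],[0.33,0,-0.38,0,0.2],[0.33,-0.04,-0.38,0,0.2],[0.33,-0.04,-0.38,0,0.2],[0.33,-0.04,-0.38,0,0.2],[0.33,-0.04,-0.38,0,0.2],[0.33,-0.04,-0.38,0,0.2],[0.33,-0.04,-0.38,0,0.2],[0.33,-0.04,-0.38,0,0.2]])

```text
time: 10.35
eef_pos: [0.5246, -0.0573, 0.0989]
tcp_rot: [0.744, 0.518, -0.345, 0.243]
contact_force: [-1.6, -2.8, 2.4]
opening: 0.199
```

```bash
python3 st.py -80 0 99;python3 - <<'E'
from plant import read_camera
import cv2
import numpy as np
a=cv2.resize(read_camera("wrist")['frame'][60:300,120:520],(800,480));cv2.imwrite("pics/v5.png",a[...,::-1])
E
```

```text
10.35 [-0.615  0.181  2.094  0.734  1.192 -0.661] [ 0.5246 -0.0573  0.0989] [-1.6 -2.8  2.4] 0.19939960289255176
hopper tcp [-131.9   -6.    98.9]
tool axes (cols) in hopper
 [[ 0.644  0.009 -0.765]
 [ 0.003 -1.    -0.009]
 [-0.765  0.003 -0.644]] tilt 40.090807981913855
tool delta cm [ 3.33 -0.56 -3.98]
```

View pics/v5.png

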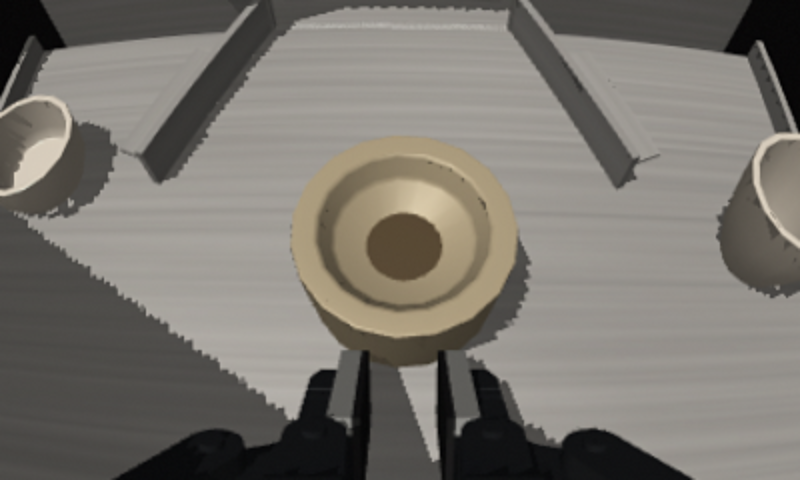

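Request:
drive_tool(steps=[[0.31,-0.06,-0.39,0,0.2],[0.31,-0.06,-0.39,0,0.2],[0.31,-0.06,-0.39,0,0.2],[0.32,-0.06,-0.38,0,0.2],[0.32,-0.06,-0.38,0,0.2],[0.32,-0.06,-0.38,0,0.2],[0.32,-0.06,-0.38,0,0.2],[0.32,-0.06,-0.38,0,0.2],[0.32,-0.06,-0.38,0,0.2],[0.32,-0.06,-0.38,0,0.2]])

```text
time: 11.4
eef_pos: [0.5358, -0.0083, 0.099]
tcp_rot: [0.744, 0.519, -0.345, 0.242]
contact_force: [-0.7, -0.7, -0.1]
opening: 0.199
```

```bash
python3 st.py 8 0 99;python3 - <<'E'
from plant import read_camera
import cv2
import numpy as np
a=cv2.resize(read_camera("wrist")['frame'][60:300,120:520],(800,480));cv2.imwrite("pics/v6.png",a[...,::-1])
E
```

```text
11.4 [-0.521  0.167  2.111  0.773  1.142 -0.605] [ 0.5358 -0.0083  0.099 ] [-0.7 -0.7 -0.1] 0.19919632021462438
hopper tcp [-82.1   0.7  99. ]
tool axes (cols) in hopper
 [[ 0.644  0.009 -0.765]
 [ 0.004 -1.    -0.008]
 [-0.765  0.003 -0.644]] tilt 40.0966333533573
tool delta cm [ 5.8   0.15 -6.89]
```

View pics/v6.png

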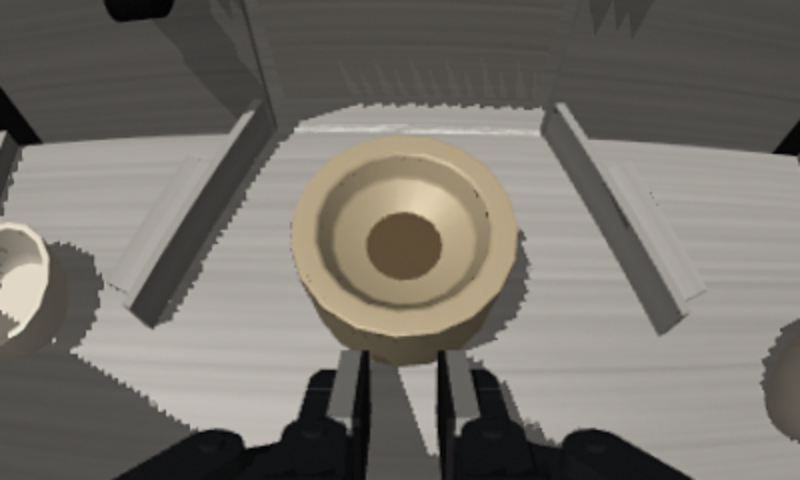

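Centred on the mouth (cupel at 404, mouth middle at 408). Now straight on at 40 mm/s against the flap.

Request:
drive_tool(steps=[[0.26,0.01,-0.31,0,0.2],[0.26,0,-0.31,0,0.2],[0.26,0,-0.31,0,0.2],[0.26,0.01,-0.31,0,0.2],[0.26,0,-0.31,0,0.2],[0.26,0,-0.31,0,0.2],[0.26,0.01,-0.31,0,0.2],[0.26,0,-0.31,0,0.2],[0.26,0,-0.31,0,0.2],[0.26,0,-0.31,0,0.2]])

```text
time: 12.45
eef_pos: [0.5501, 0.0294, 0.0991]
tcp_rot: [0.744, 0.519, -0.345, 0.243]
contact_force: [-0.8, -1.6, -1.5]
opening: 0.198
```

Request:
drive_tool(steps=[[0.26,0.01,-0.31,0,0.2],[0.26,0,-0.31,0,0.2],[0.26,0,-0.31,0,0.2],[0.26,0.01,-0.31,0,0.2],[0.26,0,-0.31,0,0.2],[0.26,0,-0.31,0,0.2]])

```text
time: 13.05
eef_pos: [0.5587, 0.0521, 0.0992]
tcp_rot: [0.744, 0.519, -0.345, 0.243]
contact_force: [-0.4, -1.6, -1.0]
opening: 0.203
```

```bash
python3 st.py 8 0 99;python3 - <<'E'
from plant import read_camera
import cv2
import numpy as np
a=cv2.resize(read_camera("wrist")['frame'][60:300,120:520],(800,480))
b=cv2.resize(read_camera("side")['frame'][180:340,170:390],(160,116));a[:116,:160]=b
cv2.imwrite("pics/v7.png",a[...,::-1])
E
```

```text
13.05 [-0.391  0.18   2.095  0.822  1.073 -0.526] [0.5587 0.0521 0.0992] [-0.4 -1.6 -1. ] 0.2031160579670557
hopper tcp [-17.5   0.6  99.2]
tool axes (cols) in hopper
 [[ 0.644  0.009 -0.765]
 [ 0.003 -1.    -0.008]
 [-0.765  0.003 -0.644]] tilt 40.096651505541395
tool delta cm [ 1.65  0.09 -1.93]
```

View pics/v7.png

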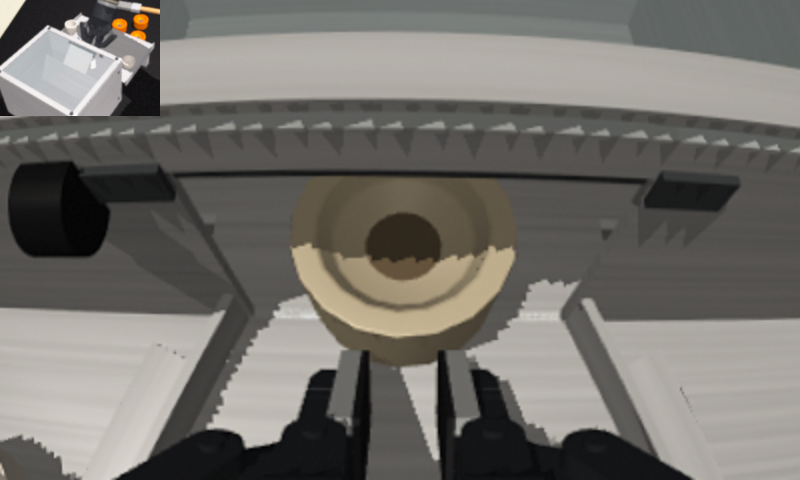

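Request:
drive_tool(steps=[[0.26,0.01,-0.31,0,0.2],[0.26,0,-0.31,0,0.2],[0.26,0,-0.31,0,0.2],[0.26,0.01,-0.31,0,0.2],[0.26,0,-0.31,0,0.2],[0.26,0,-0.31,0,0.2]])

```text
time: 13.75
eef_pos: [0.5675, 0.0748, 0.0996]
tcp_rot: [0.744, 0.518, -0.345, 0.243]
contact_force: [-1.1, -1.4, 2.9]
opening: 0.199
```

```bash
python3 st.py 12 0 99;python3 - <<'E'
from plant import read_camera
import cv2
a=cv2.resize(read_camera("wrist")['frame'][60:300,120:520],(800,480))
cv2.imwrite("pics/v8.png",a[...,::-1])
i=a[180:370,280:530].astype(int);print("buff px",((i[...,0]-i[...,2])>22).sum())
E
```

```text
13.75 [-0.343  0.189  2.083  0.839  1.048 -0.496] [0.5675 0.0748 0.0996] [-1.1 -1.4  2.9] 0.19920135426208285
hopper tcp [ 6.9  0.4 99.6]
tool axes (cols) in hopper
 [[ 0.644  0.009 -0.765]
 [ 0.003 -1.    -0.009]
 [-0.765  0.003 -0.644]] tilt 40.113127011262385
tool delta cm [ 0.38  0.04 -0.35]
buff px 3326
```

View pics/v8.png

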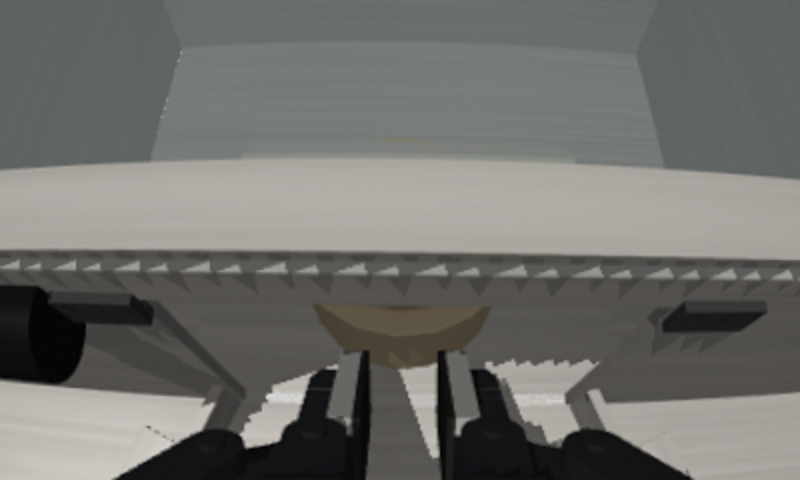

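Still upright against the tips and right at the tipping edge. A few small steps more.

Request:
drive_tool(steps=[[0.2,0,-0.23,0,0.2],[0.2,0,-0.23,0,0.2],[0,0,0,0,0.2]])

```text
time: 14.1
eef_pos: [0.5691, 0.0808, 0.099]
tcp_rot: [0.744, 0.519, -0.345, 0.242]
contact_force: [-0.6, 0.9, -0.0]
opening: 0.2
```

```bash
cat > look.py <<'E'
from plant import read_camera
import cv2,sys,numpy as np
a=cv2.resize(read_camera("wrist")['frame'][60:300,120:520],(800,480))
i=a[180:370,280:530].astype(int);m=((i[...,0]-i[...,2])>22);print("buff px",m.sum(),"rows",180+np.where(m.any(1))[0][[0,-1]] if m.any() else "")
cv2.imwrite("pics/"+sys.argv[1],a[...,::-1])
E
python3 look.py v9.png; python3 st.py
```

```text
buff px 0 rows 
14.15 [-0.331  0.192  2.081  0.842  1.041 -0.489] [0.5691 0.0806 0.099 ] [-0.7 -0.5  0.4] 0.20186511121019673
hopper tcp [12.9  1.  99. ]
tool axes (cols) in hopper
 [[ 0.644  0.009 -0.765]
 [ 0.004 -1.    -0.009]
 [-0.765  0.002 -0.644]] tilt 40.10102106543375
```

The cupel has gone from view, so I'm pulling straight back now.

Request:
drive_tool(steps=[[-2.8,0,3.3,0,0.2],[-2.9,0,3.4,0,0.2],[-2.9,0,3.4,0,0.2],[-3.5,0,2.5,0,0.2],[-4,0,0,0,0.2]])

```text
time: 14.65
eef_pos: [0.4978, -0.1088, 0.1391]
tcp_rot: [0.744, 0.519, -0.347, 0.24]
contact_force: [1.2, 0.5, -0.0]
opening: 0.197
```

Request:
drive_tool(steps=[[-4.5,0,0,0,0.2],[-4.5,0,0,0,0.2],[0,0,0,0,0.2],[0,0,0,0,0.2],[0,0,0,0,0.2],[0,0,0,0,0.2],[0,0,0,0,0.2],[0,0,0,0,0.2],[0,0,0,0,0.2],[0,0,0,0,0.2]])

```text
time: 15.65
eef_pos: [0.4801, -0.1617, 0.2098]
tcp_rot: [0.744, 0.519, -0.345, 0.242]
contact_force: [-0.4, -0.6, -0.5]
opening: 0.2
```

Request:
drive_tool(steps=[[0,0,0,0,0.2],[0,0,0,0,0.2],[0,0,0,0,0.2],[0,0,0,0,0.2],[0,0,0,0,0.2],[0,0,0,0,0.2],[0,0,0,0,0.2],[0,0,0,0,0.2],[0,0,0,0,0.2],[0,0,0,0,0.2]])

```text
time: 16.65
eef_pos: [0.48, -0.1619, 0.21]
tcp_rot: [0.744, 0.519, -0.345, 0.243]
contact_force: [0.2, 0.8, 0.1]
opening: 0.2
```

Request:
drive_tool(steps=[[0,0,0,0,0.2],[0,0,0,0,0.2],[0,0,0,0,0.2],[0,0,0,0,0.2],[0,0,0,0,0.2],[0,0,0,0,0.2],[0,0,0,0,0.2],[0,0,0,0,0.2],[0,0,0,0,0.2],[0,0,0,0,0.2]])

```text
time: 17.65
eef_pos: [0.48, -0.1619, 0.21]
tcp_rot: [0.744, 0.519, -0.345, 0.243]
contact_force: [0.3, 0.3, 0.7]
opening: 0.198
```

```bash
python3 st.py; python3 - <<'E'
from plant import read_camera
import cv2,pickle
import numpy as np
d={n:read_camera(n) for n in("side","top","wrist")};pickle.dump(d,open("cams2.pkl","wb"))
o=np.zeros((600,800,3),np.uint8)
o[:320,:480]=cv2.resize(d['wrist']['frame'][40:254,160:480],(480,320))
o[:320,485:800]=cv2.resize(d['side']['frame'][190:350,165:323],(315,320))
o[325:600,:440]=cv2.resize(d['top']['frame'][90:340,60:460],(440,275))
o[325:600,445:800]=cv2.resize(d['side']['frame'][120:340,160:444],(355,275))
cv2.imwrite("pics/v10.png",o[...,::-1])
E
```

```text
17.65 [-0.828  0.042  2.008  0.614  1.478 -0.659] [ 0.48   -0.1619  0.21  ] [0.3 0.3 0.7] 0.1976977731177537
hopper tcp [-245.4   -1.2  210. ]
tool axes (cols) in hopper
 [[ 0.644  0.009 -0.765]
 [ 0.003 -1.    -0.009]
 [-0.765  0.003 -0.644]] tilt 40.09767501548344
```

View pics/v10.png

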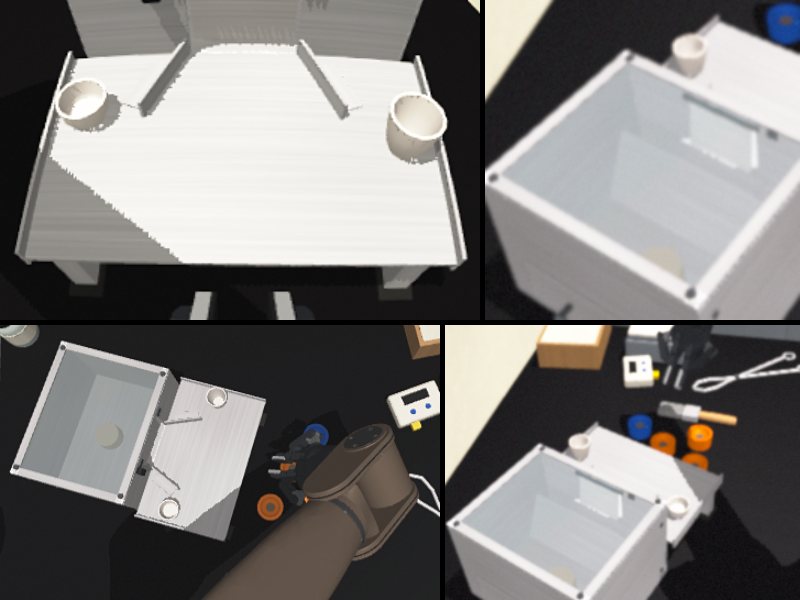

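The cupel lies in the catch box (buff disc at composite (110,435)), the shelf is empty and both cups are in place. To check the flap, I'll compare its region in the side view with the starting picture, and check that the bystanders haven't moved.

```bash
python3 - <<'E'
import pickle,cv2,numpy as np
a=pickle.load(open("cams0.pkl","rb"));b=pickle.load(open("cams2.pkl","rb"))
def D(n,x0,y0,x1,y1):
    q=np.abs(a[n]['frame'][y0:y1,x0:x1].astype(int)-b[n]['frame'][y0:y1,x0:x1]).max(2);return q.mean().round(1),q.max(),(q>30).sum()
for k,v in dict(flap=('side',258,238,305,278),crucible=('side',256,205,280,232),capsule=('side',332,254,360,280),crucT=('top',244,143,272,168),capsT=('top',202,244,228,270),orange_blue=('side',303,188,380,245),brush=('side',328,178,395,203),tongs=('side',380,138,455,175),logger=('side',300,142,333,172)).items(): print(k,D(*v))
E
```

```text
flap (np.float64(1.7), np.int64(7), np.int64(0))
crucible (np.float64(1.7), np.int64(7), np.int64(0))
capsule (np.float64(1.5), np.int64(69), np.int64(2))
crucT (np.float64(1.2), np.int64(3), np.int64(0))
capsT (np.float64(1.0), np.int64(4), np.int64(0))
orange_blue (np.float64(34.6), np.int64(221), np.int64(1641))
brush (np.float64(8.0), np.int64(89), np.int64(83))
tongs (np.float64(3.3), np.int64(14), np.int64(0))
logger (np.float64(2.3), np.int64(43), np.int64(4))
```

```bash
python3 -c "
from plant import sign_off;print(sign_off())"
```

```text
the job is handed in; nothing more can be done
None
```

The spent cupel is in the catch box, the flap is shut behind it, and I handed the job in at about 18 s of the 51 s allowed.

**How it was done:** A tool pointing straight down could not reach under the pin. I tilted the fingers about 40° forward by driving the arm against its reach limit, in free space well above the bench. With the fingers slightly open, I slid the cupel upright and centred through the flap at 40–50 mm/s, with no more than about 4 N on the wrist at any check. It dropped when the tips were about 19 mm in, and I pulled the fingers straight back out at once.

**Last checks:**
- **Cupel:** it shows inside the box in the top and side pictures.
- **Flap:** its region in the side picture matches the starting picture to within noise (largest difference 7 grey levels), so it is fully shut.
- **Cups:** the crucible and capsule match the starting pictures, apart from two capsule pixels in the side view.
- **Other items on the bench:** the tongs are unchanged and the logger differs by only a few pixels. The regions around the brush and the blue and orange pieces did differ. I put that down to the arm's shadow and the cupel no longer being there, because the final picture shows those pieces where they were. I did not measure them separately.
- **Robot:** it is clear of everything, with only sensor noise on the wrist.

**Disagreement:** the first two-view fix of the cupel's position was off by about 6 mm between the side and top rays. A wrist-camera bearing agreed with the top view to within about 1 mm sideways, so I used those two.

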